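# Overhang a printed LED panel for its edge clip

## Robot

A 6-joint arm with a two-finger parallel gripper is mounted at the origin on the work surface. World frame = base frame: x ahead of the robot, y to its left, z up, the work surface at z = 0. Lengths are in m, angles in rad, forces in N, time in s.
With the tool pointing down it reaches from about 0.425 to 0.95 m from the base axis. Payload 14.7 kg.
Tool frame: the origin (TCP) lies where the fingers leave the gripper's body, on its centre line; the fingertips stand bot.tcp_to_tips ahead of it and the grasp point (between the pads) lies 54 mm ahead of it (bot.tcp_to_tips is the distance from the TCP to the fingertips, in m); z points along the fingers, y is the direction in which the jaws open and shut (so a half turn about z gives the same grasp; the last joint's range is limited). The gripper opens to 85 mm and grips with 20 to 120 N. Pads are 22 mm wide; open, the fingers measure 114 mm over their backs; the gripper's body (76 mm by 85 mm) begins 54 mm behind the grasp point. The pads swing forward as they close: fully open they stand 13 mm farther back than shut.
Start: joints at [1.28, 0.48, 1.596, -0, 1.065, -0.047], TCP at [0.157, 0.631, 0.304] pointing down, gripper open.
Joint ranges: [-2.75, 2.75], [-0.82, 2.05], [0.23, 2.67], [-1.56, 4.7], [0.09, 2.69], [-2.92, 2.92]. Speed limits (rad/s): [1.89, 1.89, 2.39, 3.01, 3.01, 3.01].

## Interface

Orientations are given as a unit quaternion [w, x, y, z].
In Python, from bench import bot, imaging gives the robot as it stands. The module is installed in compiled form; this text tells all that it offers.
- The arm moves only by the tool servo_tool, never from a script. Its argument "moves" is a list of rows, each a list of 7 numbers: the shift along the tool's x, y, z in m, then the turn, a rotation vector about the tool's x, y, z in rad, then the finger opening in m, from 0 to 0.0854. A call has 1 to 8 rows; each row is the pose to reach, as a shift and turn from the pose measured when the call began, along the tool's axes at that moment; what a row does not reach only later rows make up. A row lasts 1/8 s, in which the tool goes at most 62.5 mm and 10.7 degrees, less where a joint would pass 70% of its speed; a pose out of reach is approached as far as the arm can. A call with a gripper value outside its range is refused whole. The fingers move at their own pace and stop on an object; the grip force is fixed at half the most. Time passes only in rows, so rows that repeat a pose let the fingers close. It gives the time, the measured TCP pose, the force and the opening at its end, in the units of the state.
- bot.observe(): the state, without advancing time (a new reading comes with each control period).
- imaging.get_image(name): name is "side" or "top"; returns a dict with "pixels" (420x560x3 uint8, red, green, blue), "intrinsics" (3x3 intrinsics, pixels), "R" (3x3) and "t" (3): a world point X has camera coordinates R X + t. Camera axes: x right, y down, z forward; pixel columns grow to the right and rows downward; lengths in m; the calibration is good to about 2 mm. A picture is of the moment at which its call begins. There is no depth.
- bot.close_job(): hands the job in, once; it reports no verdict.
The state is a dict: "time_s": time; "q": joint angles; "joint_vel": joint speeds; "effort": joint torques, N m; "position": TCP position; "ee_rot": TCP orientation; "contact_force": force on the tool from outside, world axes, zero at the start; "moment": the same for the moment, N m; "opening": finger opening in m.
Only numpy, scipy, OpenCV 4.12 (cv2) and the standard library are available. Lean on these libraries where they do the work, as an engineer would, in place of code of your own. Each camera call takes 0.05 s, during which the arm holds its last target.

## Task

Two white panels lie flat on the black drilled plate. With the fingertips, push the longer one, the printed LED panel, towards the plate's far edge until its terminal end, the 30 mm that carries the two silver contact pads, sticks out past that edge and square to it, ready for the edge clip. Keep the panel down on the plate the whole time, never lifting it, leave everything else where it is, and finish with the hand clear.

Things in the scene. Friction and masses are not known exactly. Their poses are not given: they have to be found in the camera images.
- plate_edge (a point): Middle of the far top edge of the bench plate: black drilled aluminium, 250 mm deep (x), 400 mm wide (y), 12.7 mm thick, fixed on short feet, its flat top 33 mm above the bench. The point lies on the top face. Axes: x square to this edge, pointing off the plate, roughly away from the robot; y along the edge; z up. The plate spans x -250 to 0, y -200 to 200 mm.
- panel: The printed LED panel: stiff white sheet 120 mm long (its x), 90 mm wide (its y), 6 mm thick, 90 to 162 g, loose, flat on the plate. Origin: centre of its underside; x points to the terminal end, which starts towards the far edge; z up. On top: two flat silver pads 30 mm long, 14 mm wide at the terminal end, and two thin traces to a small white LED (1.5 mm high, 38 mm behind the centre).
- panel_end (a point): Middle of the lower edge of the panel's terminal end, the end with the two contact pads, on the underside; axes as the panel's.
- panel_rear (a point): Middle of the lower edge of the panel's rear end, the straight 90 mm edge opposite the pads, on the underside; axes as the panel's. The plate is free behind it for 40 mm or more.
- blank: Blank panel: plain white square 90 x 90 mm, 6 mm thick, loose on the plate beside the printed panel (left or right). Origin: centre of its underside. To be left alone.
- battery: 9 V block battery, 26.5 x 17.5 mm, 48.5 mm tall, standing upright on the plate between the two panels near the far edge. Origin: centre of its foot. To be left alone.
- vial: Small glass vial with black cap, 23 mm across, 40 mm tall, standing on the plate midway across, towards the robot. Origin: centre of its foot. To be left alone.
- battery_lying: A second 9 V block battery, lying on the bench to the right of the plate, 48.5 mm long, 26.5 mm wide, 17.5 mm high. Origin: centre of its underside. To be left alone.
- clip: Spring edge clip, black with brass contacts, about 75 mm long, 30 mm wide, 18 mm high, lying on the bench 60 mm or more beyond the plate's far edge. Origin: underside, near its coil spring at mid-length. To be left alone.
- dish: Clear round dish of loose LEDs, 95 mm across, 15 mm high, on the bench to the left of the plate. Origin: centre of its underside. To be left alone.
- tape: Roll of amber tape lying flat, 94 mm across, 19 mm high, on the bench to the left of the plate. Origin: centre of its underside. To be left alone.

How it is judged:
By the outcome, as a careful person would: the job done as asked, in the order asked, and still so for the second after the job is handed in, with the robot touching nothing.
It also fails if it takes over 38 s, if anything falls off the work surface, if the arm or the gripper's body presses on something with over 40 N, if the wrist force passes 120 N, or if a joint passes its speed limit or range.

## Working session

There is one attempt and no reset: what is moved stays moved. The work goes in short steps, Python scripts to look and compute and a tool call to move; the robot and the scene stay as the last step left them, time stands still between calls to the robot, and variables do not carry over. Pictures are saved under pics/ and viewed, and the job is handed in when it is done.

Besides the shell and the picture viewer there is one more tool, called after ">>>" in YAML: its name, and indented under it one key for each argument. servo_tool: Moves the arm, as the interface text tells. Its arguments: {"type":"object","properties":{"moves":{"type":"array","items":{"type":"array","items":{"type":"number"}}}},"required":["moves"]}

```bash
mkdir -p pics
python3 - <<'E'
from bench import bot, imaging
import cv2,numpy as np,pickle
s=bot.observe(); print({k:np.round(v,4).tolist() for k,v in s.items()}, bot.tcp_to_tips)
d={}
for n in("top","side"):
    im=imaging.get_image(n); d[n]=im
    cv2.imwrite(f"pics/{n}0.png",im["pixels"][:,:,::-1]); print(n,np.round(im["intrinsics"],1).tolist(),np.round(im["R"],3).tolist(),np.round(im["t"],3).tolist())
pickle.dump(d,open("im0.pkl","wb"))
E
```

```text
{'time_s': 0.0, 'q': [1.2804, 0.4808, 1.5969, 0.0, 1.0651, -0.0466], 'joint_vel': [0.0001, 0.0008, -0.001, 0.0021, 0.0003, 0.0003], 'effort': [0.001, -95.0636, -43.0176, 0.0001, 0.0121, 0.0], 'position': [0.1568, 0.6305, 0.3033], 'ee_rot': [-0.0001, 0.1216, 0.9926, -0.0006], 'contact_force': [0.0441, -0.3518, 0.4987], 'moment': [0.0769, 0.0402, 0.0112], 'opening': 0.0855} 0.0726
top [[418.1, 0.0, 278.4], [0.0, 418.1, 207.1], [0.0, 0.0, 1.0]] [[-0.005, -1.0, -0.002], [-0.984, 0.005, -0.179], [0.179, 0.002, -0.984]] [0.061, 0.57, 0.929]
side [[474.1, 0.0, 275.9], [0.0, 474.1, 203.0], [0.0, 0.0, 1.0]] [[0.724, -0.689, -0.02], [-0.508, -0.514, -0.691], [0.466, 0.511, -0.722]] [-0.397, 0.359, 0.799]
```

```bash
ls -la . pics
```

```text
.:
total 1392
drwxr-xr-x  3 agent agent    4096 Dec  7 06:10 .
drwxr-xr-x 23 root  root     4096 Dec  7 06:09 ..
-rw-r--r--  1 agent agent 1412037 Dec  7 06:10 im0.pkl
drwxr-xr-x  2 agent agent    4096 Dec  7 06:10 pics

pics:
total 648
drwxr-xr-x 2 agent agent   4096 Dec  7 06:10 .
drwxr-xr-x 3 agent agent   4096 Dec  7 06:10 ..
-rw-r--r-- 1 agent agent 397367 Dec  7 06:10 side0.png
-rw-r--r-- 1 agent agent 251417 Dec  7 06:10 top0.png
```

View pics/top0.png

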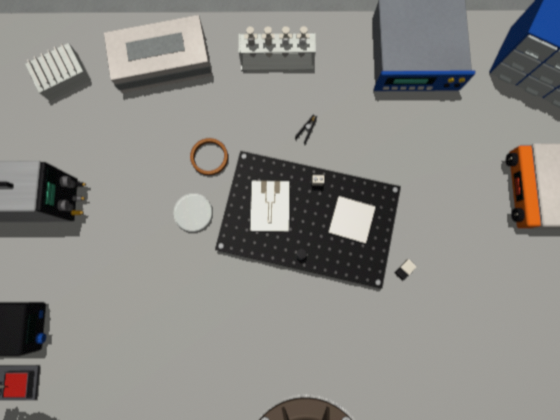

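View pics/side0.png

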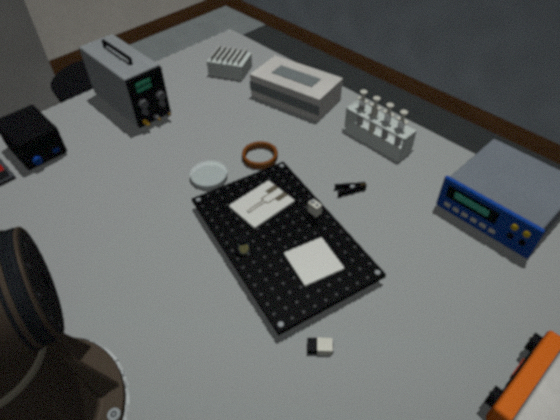

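The top view shows the plate with corners at about (240,153), (400,188), (382,287) and (217,250). The panel is at (270,205) with its pads facing the far edge, the blank is at (353,220), the battery at (318,181) and the vial at (301,257).

```bash
cat > h.py <<'E'
import cv2,numpy as np
from scipy.optimize import least_squares
def ray(im,uv,z):
    K,R,t=im["intrinsics"],im["R"],im["t"]
    uv=np.atleast_2d(uv).astype(float)
    d=np.c_[uv,np.ones(len(uv))]@np.linalg.inv(K).T@R
    c=-R.T@t
    return (c+d*((z-c[2])/d[:,2])[:,None])[:,:2]
def proj(im,X):
    X=np.atleast_2d(X); p=(X@im["R"].T+im["t"])@im["intrinsics"].T
    return p[:,:2]/p[:,2:]
def rectpts(c,th,L,W,z):
    x=np.array([np.cos(th),np.sin(th)]);y=np.array([-x[1],x[0]])
    return np.array([[*(c+sx*L/2*x+sy*W/2*y),z] for sx,sy in((1,1),(1,-1),(-1,-1),(-1,1))])
def render_fit(im,p0,L,W,z,sign,roi_pad=8,h=None):
    """fit rect pose by maximizing filled soft mask match against gray (sign +1 bright)"""
    g=cv2.cvtColor(im["pixels"],cv2.COLOR_RGB2GRAY).astype(float)
    def cost(p):
        P=proj(im,rectpts(p[:2],p[2],L,W,z))
        S=16
        def sh(d):
            pp=proj(im,rectpts(p[:2],p[2],L+2*d,W+2*d,z))
            return pp
        # sample gray just inside/outside each edge
        n=40; s=np.linspace(.08,.92,n)
        tot=0
        for d,sg in((-.004,1),(.004,-1)):
            q=sh(d)
            for i in range(4):
                a,b=q[i],q[(i+1)%4]; pts=a+(b-a)*s[:,None]
                v=cv2.remap(g.astype(np.float32),pts[:,0].astype(np.float32)[None],pts[:,1].astype(np.float32)[None],cv2.INTER_LINEAR)[0]
                tot+=sg*np.median(v)+sg*v.mean()
        return -sign*tot
    from scipy.optimize import minimize
    best=None
    for dth in(-.05,0,.05):
        r=minimize(cost,np.array(p0)+[0,0,dth],method="Nelder-Mead",options=dict(initial_simplex=np.array(p0)+[0,0,dth]+np.array([[0,0,0],[.006,0,0],[0,.006,0],[0,0,.06]]),xatol=1e-5,fatol=1e-3,maxiter=600))
        if best is None or r.fun<best.fun:best=r
    return best.x,best.fun
def blobs(im,z):
    a=im["pixels"].astype(int); m=((a.min(2)>150)).astype(np.uint8)
    n,l,st,ce=cv2.connectedComponentsWithStats(m)
    return [(st[i].tolist(),ce[i].round(1).tolist(),ray(im,ce[i],z)[0].round(4).tolist()) for i in range(1,n) if st[i,4]>20]
E
python3 - <<'E'
import pickle;from h import *
d=pickle.load(open("im0.pkl","rb"))
t,s=d["top"],d["side"]
Pp=ray(t,[(240,153),(400,188),(382,287),(217,250)],.033); print(Pp.round(3).tolist())
c=Pp.mean(0); e=(Pp[0]+Pp[1]-Pp[2]-Pp[3]); th=np.arctan2(e[1],e[0])
for n,im,pc,bc in(("top",t,(270,205),(353,220)),("side",s,(262,203),(314,260))):
    print(n,"plate",render_fit(im,[*c,th],.25,.4,.033,-1))
    p=ray(im,pc,.039)[0]; print("panel",render_fit(im,[*p,0. if n=="top" else 0],.12,.09,.039,1))
    p=ray(im,bc,.039)[0]; print("blank",render_fit(im,[*p,th],.09,.09,.039,1))
for n,im,b in(("top",t,(200,130,220,170)),("side",s,(170,130,230,220))):
    x,y,w,h=b; cv2.imwrite(f"pics/{n}z.png",cv2.resize(im["pixels"][y:y+h,x:x+w,::-1],None,fx=3.4,fy=3.4,interpolation=cv2.INTER_CUBIC)[:600,:800])
E
```

```text
[[0.709, 0.152], [0.619, -0.235], [0.385, -0.18], [0.472, 0.203]]
top plate (array([ 0.54734679, -0.01310986, -0.22925728]), np.float64(-774.2490234375))
panel (array([ 0.57730975,  0.07938919, -0.00562555]), np.float64(-1357.9638671875))
blank (array([ 0.54325248, -0.11455131, -0.2911327 ]), np.float64(-1395.17333984375))
side plate (array([ 0.54710278, -0.0181136 , -0.23490557]), np.float64(-490.16021728515625))
panel (array([ 5.77271526e-01,  7.78108064e-02, -4.95543619e-04]), np.float64(-895.4404296875))
blank (array([ 0.54321431, -0.11598931, -0.29583683]), np.float64(-1098.982666015625))
```

View pics/topz.png

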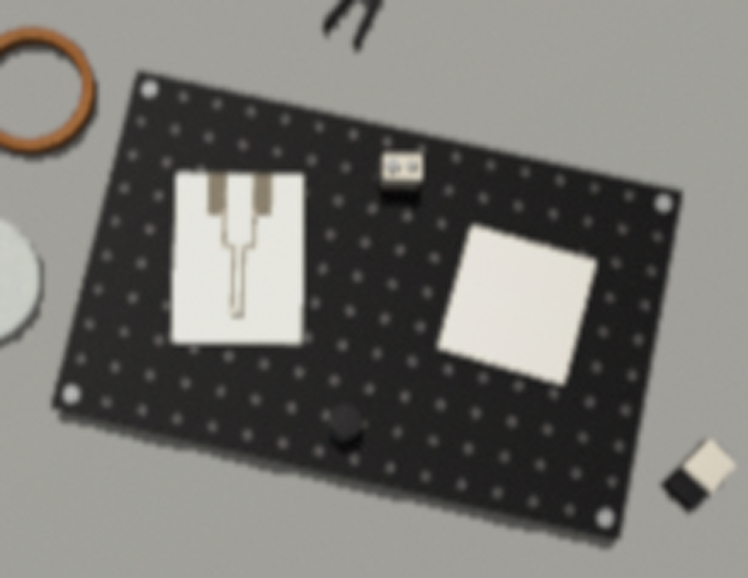

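View pics/sidez.png

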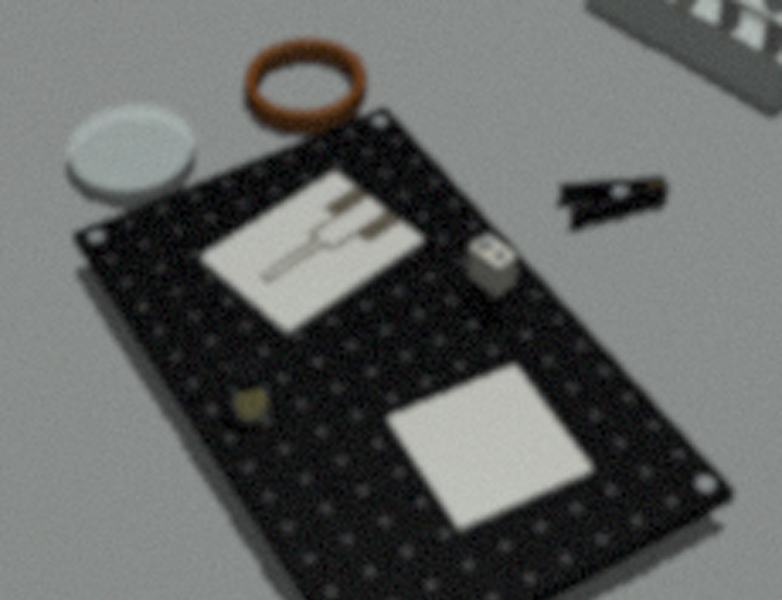

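```bash
cat >> h.py <<'E'
def edgeline(im,a,b,z,n=60,w=6,bright_out=True):
    """subpixel edge points between world pts a,b (top z): max gradient along the perpendicular; returns world pts"""
    g=cv2.GaussianBlur(cv2.cvtColor(im["pixels"],cv2.COLOR_RGB2GRAY).astype(np.float32),(0,0),.7)
    q=proj(im,np.array([[*a,z],[*b,z]])); d=(q[1]-q[0]);L=np.linalg.norm(d);d/=L;nn=np.array([d[1],-d[0]])
    s=np.linspace(.06,.94,n)*L; o=np.arange(-w,w+.01,.2); out=[]
    for si in s:
        p=q[0]+d*si+nn*o[:,None]
        v=cv2.remap(g,p[:,0].astype(np.float32)[None],p[:,1].astype(np.float32)[None],cv2.INTER_CUBIC)[0]
        gr=np.abs(np.gradient(v)); k=gr.argmax(); 
        wv=np.where(np.abs(o-o[k])<1.6,gr,0); out.append(q[0]+d*si+nn*(wv*o).sum()/wv.sum())
    out=np.array(out); W=ray(im,out,z)
    for _ in range(4):
        c=W.mean(0);u,sv,vt=np.linalg.svd(W-c);r=(W-c)@vt[1]; W=W[np.abs(r-np.median(r))<max(.0015,2*np.median(np.abs(r)))]
    c=W.mean(0);vt=np.linalg.svd(W-c)[2];r=(W-c)@vt[1]
    t=vt[0]*np.sign(vt[0]@(np.array(b)-np.array(a)))
    return c,t,len(W),r.std()
E
python3 - <<'E'
import pickle;from h import *
d=pickle.load(open("im0.pkl","rb"))
for n in("top","side"):
    im=d[n]
    P=rectpts(np.array([.547,-.0145]),-.231,.25,.4,.033)[:,:2]
    for i,nm in enumerate(["far","right","near","left"]):
        c,t,k,r=edgeline(im,P[i],P[(i+1)%4],.033); print(n,"plate",nm,c.round(4),"ang",round(np.arctan2(t[1],t[0])+np.pi/2*(i+1),4)%(2*np.pi)-2*np.pi,k,round(r*1e3,2))
    P=rectpts(np.array([.5773,.0785]),-.003,.12,.09,.039)[:,:2]
    for i,nm in enumerate(["end","right","rear","left"]):
        c,t,k,r=edgeline(im,P[i],P[(i+1)%4],.039); print(n,"panel",nm,c.round(4),"ang",round(np.arctan2(t[1],t[0])+np.pi/2*(i+1),4),k,round(r*1e3,2))
t,s=d["top"],d["side"]
print("battery top",ray(t,(200+403/3.4,130+166/3.4),.0815),ray(s,(170+494/3.4,130+248/3.4),.0815))
print("vial top",ray(t,(200+345/3.4,130+418/3.4),.073),ray(s,(170+251/3.4,130+395/3.4),.073))
E
```

```text
top plate far [ 0.6695 -0.0444] ang -0.23299999999999965 57 0.43
top plate right [ 0.5014 -0.207 ] ang -0.23228530717958584 59 0.41
top plate near [0.4197 0.013 ] ang -0.23178530717958612 56 0.77
top plate left [0.5929 0.1812] ang -0.23118530717958663 59 0.37
top panel end [0.6378 0.0783] ang -0.038 60 0.36
top panel right [0.5767 0.0335] ang 6.2658 60 0.33
top panel rear [0.5163 0.0787] ang 6.2671 60 0.4
top panel left [0.577  0.1249] ang 6.2588 60 0.43
side plate far [ 0.6651 -0.0638] ang -0.2323000000000004 55 0.55
side plate right [ 0.497  -0.2127] ang -0.23168530717958635 57 0.4
side plate near [ 0.4097 -0.0058] ang -0.22828530717958628 59 0.42
side plate left [0.6024 0.1792] ang -0.15048530717958641 45 6.4
side panel end [0.6393 0.0778] ang -0.0316 59 0.68
side panel right [0.5752 0.0307] ang 6.2512 60 0.66
side panel rear [0.5158 0.0775] ang 6.253 60 0.63
side panel left [0.5769 0.1251] ang 6.2566 59 0.66
battery top [[ 0.63053195 -0.0343176 ]] [[ 0.63250619 -0.03608343]]
vial top [[0.46141924 0.00701588]] [[ 0.4495287  -0.01222919]]
```

>>> servo_tool:
  moves:
    - [-0.02, -0.02, 0.0, 0, 0, 0, 0.05]
    - [-0.055, -0.054, 0.0, 0, 0, 0, 0.05]
    - [-0.095, -0.093, 0.01, 0, 0, -0.012, 0.05]
    - [-0.135, -0.132, 0.02, 0, 0, -0.012, 0.05]
    - [-0.175, -0.171, 0.03, 0, 0, -0.012, 0.05]
    - [-0.215, -0.21, 0.04, 0, 0, -0.012, 0.05]
    - [-0.255, -0.249, 0.05, 0, 0, -0.012, 0.05]
    - [-0.295, -0.288, 0.06, 0, 0, -0.012, 0.05]

```text
time_s: 1.1
position: [0.3742, 0.2782, 0.2434]
ee_rot: [-0.0, 0.116, 0.993, -0.0]
contact_force: [0.9, 0.9, 1.0]
opening: 0.05
```

>>> servo_tool:
  moves:
    - [-0.035, -0.035, 0.015, 0, 0, 0, 0.05]
    - [-0.07, -0.07, 0.035, 0, 0, 0, 0.05]
    - [-0.105, -0.105, 0.06, 0, 0, 0, 0.05]
    - [-0.135, -0.135, 0.085, 0, 0, 0, 0.05]
    - [-0.151, -0.151, 0.1, 0, 0, 0, 0.05]
    - [-0.152, -0.1515, 0.112, 0, 0, 0, 0.05]
    - [-0.152, -0.1515, 0.116, 0, 0, 0, 0.05]
    - [-0.152, -0.1515, 0.116, 0, 0, 0, 0.05]

```text
time_s: 2.1
position: [0.4868, 0.0965, 0.1275]
ee_rot: [-0.0, 0.115, 0.993, -0.001]
contact_force: [0.2, 0.1, 0.5]
opening: 0.0497
```

```bash
cat > look.py <<'E'
import sys,pickle;from bench import bot,imaging;from h import *
tag=sys.argv[1];d={n:imaging.get_image(n) for n in("top","side")};pickle.dump(d,open(f"im{tag}.pkl","wb"))
for n,b in(("top",(200,130,220,170)),("side",(170,120,230,220))):
    x,y,w,h=b; cv2.imwrite(f"pics/{n}z{tag}.png",cv2.resize(d[n]["pixels"][y:y+h,x:x+w,::-1],None,fx=3.4,fy=3.4,interpolation=cv2.INTER_CUBIC)[:600,:800])
s=bot.observe();print(s["time_s"],np.round(s["position"],4),np.round(s["contact_force"],2),s["opening"])
p=np.array(s["position"][:2]);print("u,v",p@[.9732,-.2299],p@[.2299,.9732])
E
python3 look.py 1
```

```text
2.2 [0.4872 0.0965 0.128 ] [0.04 0.32 0.34] 0.0499589607867752
u,v 0.4519529867148067 0.20588263004546112
```

View pics/topz1.png

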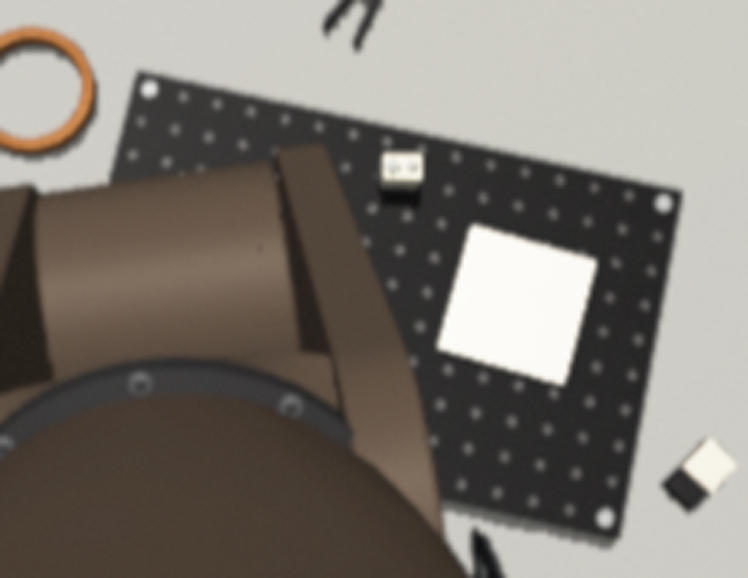

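View pics/sidez1.png

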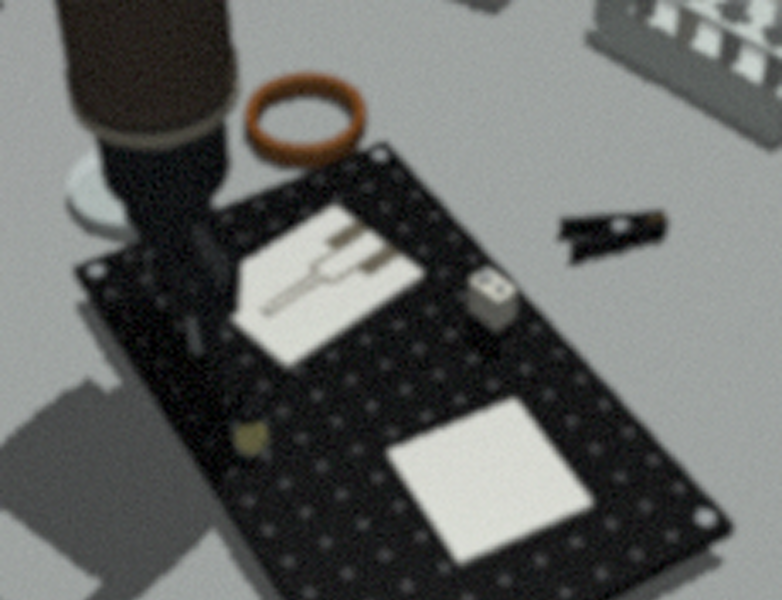

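The top view is blocked by the arm. The side view shows the right finger at about (195,335) in the zoomed picture, behind the panel's rear edge and clear of the vial at (250,437). I'll lower gently and watch the force.

>>> servo_tool:
  moves:
    - [0, 0, 0.006, 0, 0, 0, 0.05]
    - [0, 0, 0.012, 0, 0, 0, 0.05]
    - [0, 0, 0.017, 0, 0, 0, 0.05]
    - [0, 0, 0.019, 0, 0, 0, 0.05]
    - [0, 0, 0.02, 0, 0, 0, 0.05]
    - [0, 0, 0.02, 0, 0, 0, 0.05]

```text
time_s: 2.95
position: [0.4872, 0.0964, 0.108]
ee_rot: [0.0, 0.115, 0.993, -0.0]
contact_force: [-0.7, -0.7, 0.7]
opening: 0.0502
```

```bash
python3 look.py 2
python3 - <<'E'
import pickle;from h import *
s=pickle.load(open("im2.pkl","rb"))["side"]
a=s["pixels"][180:250,180:290,::-1].astype(float)
a=np.clip(255*(a/255)**.5,0,255).astype(np.uint8)
cv2.imwrite("pics/sideg2.png",cv2.resize(a,None,fx=7,fy=7,interpolation=cv2.INTER_CUBIC))
for z in(.0354,.04,.048): 
  for o in(-.0395,-.025,.025,.0395):
    print(z,o,proj(s,[*(np.array([.4872,.0965])+o*np.array([.2304,.9721])+.011*np.array([.973,-.23])),z]).round(1)*7-[1260,1260])
E
```

```text
3.05 [0.4873 0.0964 0.1081] [ 0.26  1.37 -0.01] 0.05014781418083237
u,v 0.4520613532368737 0.2058820188924708
0.0354 -0.0395 [[407.4 347.2]]
0.0354 -0.025 [[386.4 317.1]]
0.0354 0.025 [[316.4 217. ]]
0.0354 0.0395 [[296.8 189. ]]
0.04 -0.0395 [[406.7 337.4]]
0.04 -0.025 [[385.7 307.3]]
0.04 0.025 [[315.  207.2]]
0.04 0.0395 [[295.4 179.2]]
0.048 -0.0395 [[404.6 320.6]]
0.048 -0.025 [[383.6 289.8]]
0.048 0.025 [[312.9 189.7]]
0.048 0.0395 [[292.6 161.7]]
```

View pics/sideg2.png

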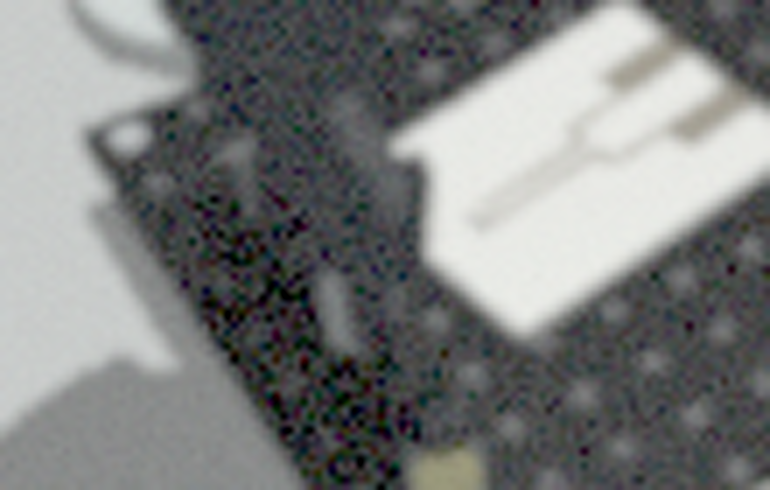

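>>> servo_tool:
  moves:
    - [0, 0, 0.001, 0, 0, 0, 0.05]
    - [0, 0, 0.0015, 0, 0, 0, 0.05]
    - [0, 0, 0.0015, 0, 0, 0, 0.05]

```text
time_s: 3.42
position: [0.4873, 0.0964, 0.1066]
ee_rot: [0.0, 0.115, 0.993, -0.0]
contact_force: [0.4, -0.3, -0.6]
opening: 0.0498
```

>>> servo_tool:
  moves:
    - [0, 0, 0.0005, 0, 0, 0, 0.05]
    - [0, 0, 0.001, 0, 0, 0, 0.05]
    - [0, 0, 0.001, 0, 0, 0, 0.05]

```text
time_s: 3.8
position: [0.4872, 0.0964, 0.1055]
ee_rot: [0.0, 0.115, 0.993, -0.0]
contact_force: [0.4, 0.6, -0.9]
opening: 0.0495
```

>>> servo_tool:
  moves:
    - [0, 0, 0.0005, 0, 0, 0, 0.05]
    - [0, 0, 0.001, 0, 0, 0, 0.05]
    - [0, 0, 0.001, 0, 0, 0, 0.05]

```text
time_s: 4.18
position: [0.4872, 0.0964, 0.1045]
ee_rot: [0.0, 0.115, 0.993, -0.0]
contact_force: [0.1, -0.8, -0.5]
opening: 0.05
```

>>> servo_tool:
  moves:
    - [0, 0, 0.0005, 0, 0, 0, 0.05]
    - [0, 0, 0.001, 0, 0, 0, 0.05]
    - [0, 0, 0.001, 0, 0, 0, 0.05]

```text
time_s: 4.55
position: [0.4872, 0.0964, 0.1034]
ee_rot: [0.0, 0.115, 0.993, -0.0]
contact_force: [0.1, 0.6, -1.1]
opening: 0.0501
```

>>> servo_tool:
  moves:
    - [0, 0, 0.0005, 0, 0, 0, 0.05]
    - [0, 0, 0.001, 0, 0, 0, 0.05]
    - [0, 0, 0.001, 0, 0, 0, 0.05]

```text
time_s: 4.92
position: [0.4872, 0.0964, 0.1026]
ee_rot: [0.0, 0.115, 0.993, -0.0]
contact_force: [-1.8, 0.4, 5.5]
opening: 0.0501
```

Contact with the plate comes at TCP z of about 0.1026. I'll go up 2 mm and start pushing.

>>> servo_tool:
  moves:
    - [0, 0, -0.0015, 0, 0, 0, 0.05]
    - [-0.004, 0, -0.002, 0, 0, 0, 0.05]
    - [-0.009, 0, -0.002, 0, 0, 0, 0.05]
    - [-0.014, 0, -0.002, 0, 0, 0, 0.05]
    - [-0.019, 0, -0.002, 0, 0, 0, 0.05]
    - [-0.024, 0, -0.002, 0, 0, 0, 0.05]
    - [-0.029, 0, -0.002, 0, 0, 0, 0.05]
    - [-0.034, 0, -0.002, 0, 0, 0, 0.05]

```text
time_s: 5.92
position: [0.5206, 0.0886, 0.1046]
ee_rot: [0.0, 0.115, 0.993, -0.0]
contact_force: [0.2, 0.4, 0.3]
opening: 0.0501
```

```bash
python3 look.py 3
```

```text
6.025 [0.521  0.0886 0.1046] [-0.46 -0.48 -0.13] 0.0498513493145605
u,v 0.48666306086679684 0.2059674653430348
```

View pics/sidez3.png

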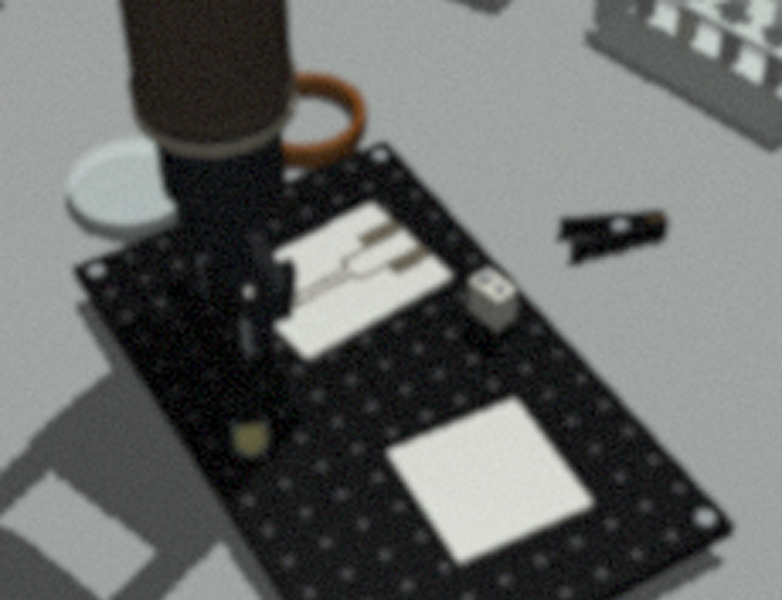

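The panel has moved and turned clockwise. Its terminal end now runs (370,203) to (453,275) in the zoomed picture. I'll measure it.

```bash
cat > meas.py <<'E'
import sys,pickle;from h import *
im=pickle.load(open(f"im{sys.argv[1]}.pkl","rb"))[sys.argv[2]]
off=130 if sys.argv[2]=="top" else 120
x0=200 if sys.argv[2]=="top" else 170
U=np.array([.9732,-.2299]);V=np.array([.2299,.9732])
for nm,a,b in [(x.split(":")[0],*[tuple(map(float,p.split(","))) for p in x.split(":")[1:]]) for x in sys.argv[3:]]:
    z=.033 if nm.startswith("plate") else .039
    A,B=ray(im,[(x0+a[0]/3.4,off+a[1]/3.4),(x0+b[0]/3.4,off+b[1]/3.4)],z)
    c,t,k,r=edgeline(im,A,B,z,w=4)
    print(nm,"ends u,v",(A@U).round(4),(A@V).round(4),(B@U).round(4),(B@V).round(4),"| fit c u,v",(c@U).round(4),(c@V).round(4),"dir rel U deg",np.degrees(np.arctan2(t@V,t@U)).round(2),k,(r*1e3).round(2))
E
python3 meas.py 3 side end:372,203:453,274 right:312,360:453,276 platefar:385,147:730,528
```

```text
end ends u,v 0.6174 0.2518 0.6285 0.1638 | fit c u,v 0.6243 0.2077 dir rel U deg -83.59 60 0.72
right ends u,v 0.5104 0.1463 0.6275 0.1622 | fit c u,v 0.5681 0.1559 dir rel U deg 5.93 60 0.68
platefar ends u,v 0.6589 0.3036 0.6585 -0.0898 | fit c u,v 0.6618 0.0864 dir rel U deg -89.95 55 0.58
```

>>> servo_tool:
  moves:
    - [-0.005, 0, 0, 0, 0, 0, 0.05]
    - [-0.01, 0, 0, 0, 0, 0, 0.05]
    - [-0.015, 0, 0, 0, 0, 0, 0.05]
    - [-0.02, 0, 0, 0, 0, 0, 0.05]
    - [-0.025, 0, 0, 0, 0, 0, 0.05]
    - [-0.03, 0, 0, 0, 0, 0, 0.05]
    - [-0.035, 0, 0, 0, 0, 0, 0.05]
    - [-0.04, 0, 0, 0, 0, 0, 0.05]

```text
time_s: 7.02
position: [0.5603, 0.0793, 0.1047]
ee_rot: [0.001, 0.115, 0.993, -0.0]
contact_force: [-1.1, 0.2, -0.6]
opening: 0.0498
```

```bash
python3 look.py 4
```

```text
7.125 [0.5607 0.0793 0.1047] [-0.23 -1.24  0.59] 0.05016620620875678
u,v 0.5273930843909226 0.20608246664607316
```

View pics/sidez4.png

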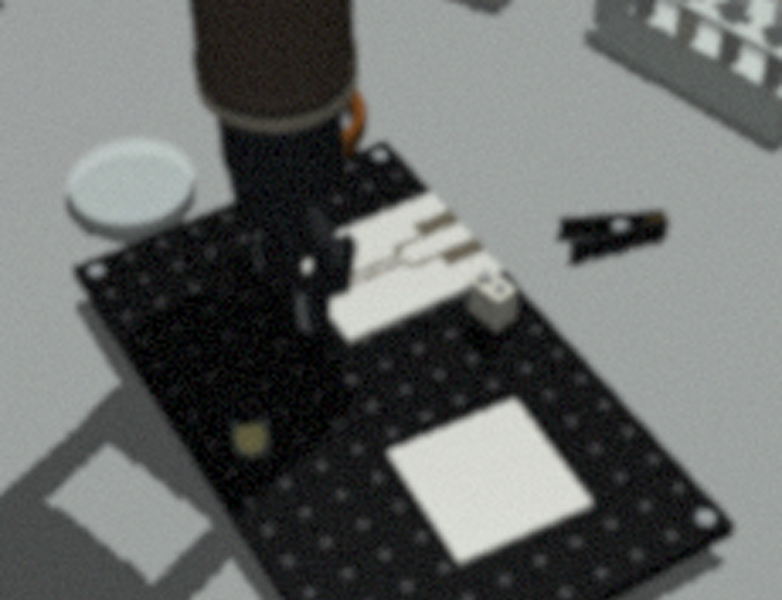

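The panel looks nearly square now. Its end runs (430,195) to (507,275). The battery at (493,300) overlaps it only in the picture, so I'll check the real gap.

```bash
python3 meas.py 4 side end:432,195:485,253 right:353,342:465,293 platefar:510,282:730,528
```

```text
end ends u,v 0.6576 0.2367 0.6577 0.1692 | fit c u,v 0.6589 0.2104 dir rel U deg -92.96 29 1.16
right ends u,v 0.5405 0.146 0.6258 0.1449 | fit c u,v 0.5835 0.1486 dir rel U deg -0.25 60 0.7
platefar ends u,v 0.6603 0.1424 0.6585 -0.0898 | fit c u,v 0.6619 0.021 dir rel U deg -89.88 60 0.53
```

>>> servo_tool:
  moves:
    - [-0.004, 0, 0, 0, 0, 0, 0.05]
    - [-0.009, 0, 0, 0, 0, 0, 0.05]
    - [-0.014, 0, 0, 0, 0, 0, 0.05]
    - [-0.019, 0, 0, 0, 0, 0, 0.05]
    - [-0.023, 0, 0, 0, 0, 0, 0.05]
    - [-0.026, 0, 0, 0, 0, 0, 0.05]
    - [-0.028, 0, 0, 0, 0, 0, 0.05]
    - [-0.028, 0, 0, 0, 0, 0, 0.05]

```text
time_s: 8.12
position: [0.5881, 0.0729, 0.1048]
ee_rot: [0.001, 0.115, 0.993, -0.0]
contact_force: [-0.2, 0.5, 0.4]
opening: 0.0501
```

```bash
python3 look.py 5
```

```text
8.225 [0.5879 0.0729 0.1048] [ 0.28 -0.24 -0.06] 0.05026801262875124
u,v 0.5554009609980384 0.20612291930580975
```

View pics/sidez5.png

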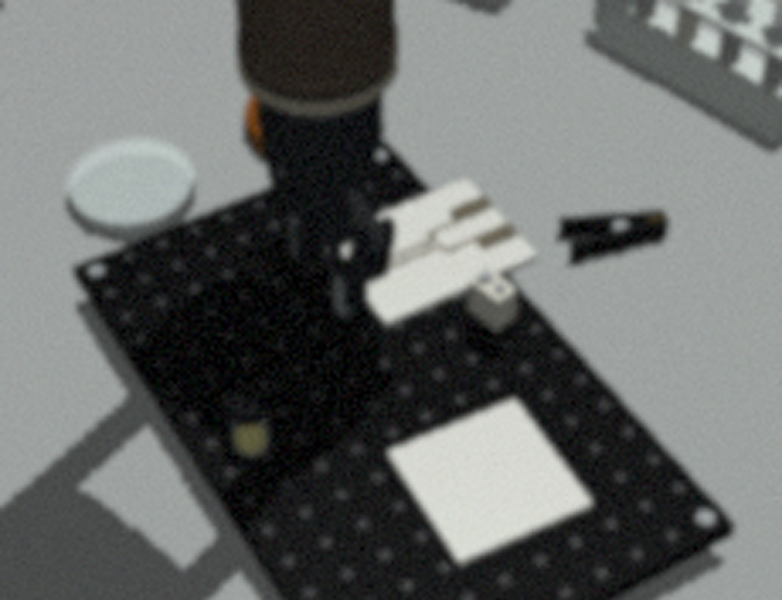

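View pics/topz5.png

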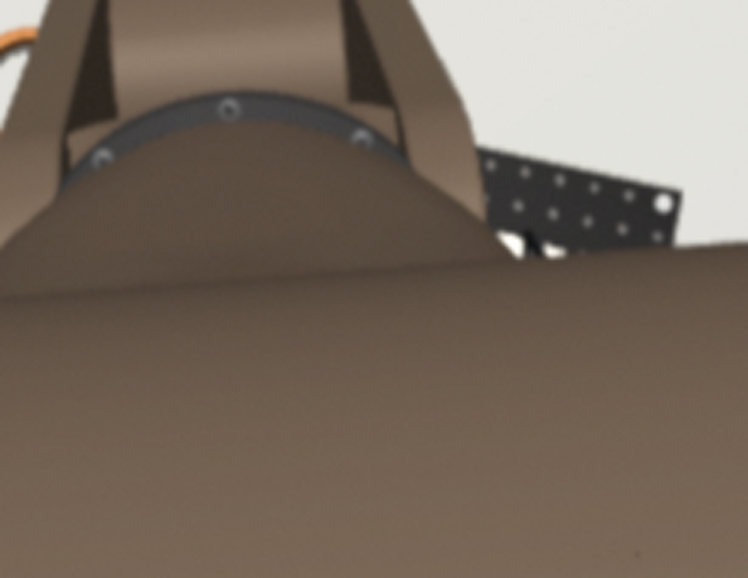

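The side view shows the end past the edge, from (470,180) to (536,253), square as far as I can tell. The arm hides it from the top camera.

```bash
python3 meas.py 5 side end:471,180:534,250 right:390,325:465,293 platefar:510,282:730,528
```

```text
end ends u,v 0.6894 0.2354 0.6876 0.1543 | fit c u,v 0.6876 0.1898 dir rel U deg -90.44 34 0.63
right ends u,v 0.5686 0.1462 0.6258 0.1449 | fit c u,v 0.5978 0.1487 dir rel U deg -0.26 57 0.7
platefar ends u,v 0.6603 0.1424 0.6585 -0.0898 | fit c u,v 0.6618 0.021 dir rel U deg -89.89 60 0.53
```

Overhang is about 26–27 mm. I'll back off for a clean measurement before the last nudge.

>>> servo_tool:
  moves:
    - [0.01, 0, 0, 0, 0, 0, 0.05]
    - [0.015, 0, -0.03, 0, 0, 0, 0.05]
    - [0.02, 0.02, -0.08, 0, 0, 0, 0.05]
    - [0.04, 0.06, -0.11, 0, 0, 0, 0.05]
    - [0.06, 0.11, -0.13, 0, 0, 0, 0.05]
    - [0.08, 0.16, -0.13, 0, 0, 0, 0.05]
    - [0.1, 0.21, -0.13, 0, 0, 0, 0.05]
    - [0.12, 0.26, -0.13, 0, 0, 0, 0.05]

```text
time_s: 9.22
position: [0.529, 0.3551, 0.2345]
ee_rot: [0.001, 0.115, 0.993, -0.0]
contact_force: [1.8, 1.1, 0.1]
opening: 0.0501
```

```bash
python3 look.py 6
```

```text
9.325 [0.5285 0.3581 0.2344] [ 0.74 -0.24  0.34] 0.050076266755243244
u,v 0.4320250023956558 0.46999902892004936
```

View pics/sidez6.png

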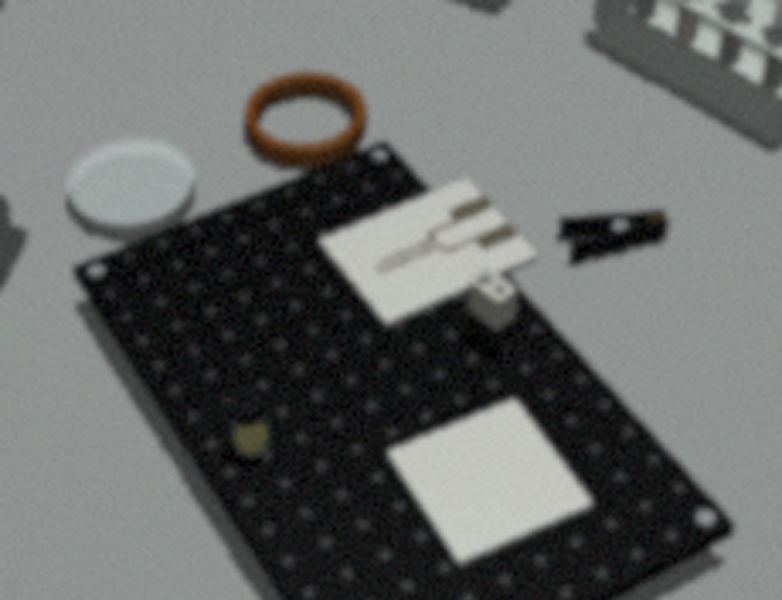

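View pics/topz6.png

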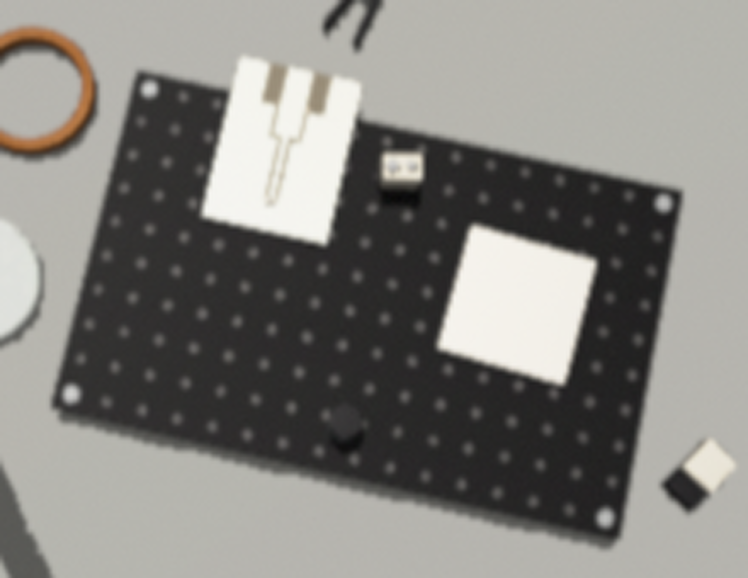

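Both views are clear. The panel looks square, with its end at (241,57)–(361,83) and its rear edge at (202,217)–(328,244) in the top zoom. Nothing else has moved.

```bash
python3 meas.py 6 top end:241,57:361,83 right:361,83:328,244 rear:328,244:202,217 left:202,217:241,57 platefar1:361,120:681,192 platefar2:138,74:225,94; python3 meas.py 6 side end:471,180:537,252 rear:390,325:319,240 left:319,240:471,180 platefar1:512,284:730,528 platefar2:385,147:430,195
```

```text
end ends u,v 0.6856 0.2401 0.6859 0.152 | fit c u,v 0.6872 0.1959 dir rel U deg -89.93 56 0.54
right ends u,v 0.6859 0.152 0.5661 0.1495 | fit c u,v 0.6256 0.1514 dir rel U deg -179.77 60 0.47
rear ends u,v 0.5661 0.1495 0.5651 0.24 | fit c u,v 0.5657 0.1947 dir rel U deg 90.07 60 0.39
left ends u,v 0.5651 0.24 0.6856 0.2401 | fit c u,v 0.625 0.2427 dir rel U deg -0.19 60 0.39
platefar1 ends u,v 0.6609 0.1461 0.6602 -0.0862 | fit c u,v 0.6616 0.0312 dir rel U deg -90.04 59 0.41
platefar2 ends u,v 0.6584 0.3101 0.6579 0.2455 | fit c u,v 0.6618 0.2727 dir rel U deg -90.22 49 0.4
end ends u,v 0.6894 0.2354 0.6883 0.1516 | fit c u,v 0.6875 0.1886 dir rel U deg -89.94 37 0.55
rear ends u,v 0.5686 0.1462 0.5676 0.2391 | fit c u,v 0.5658 0.1912 dir rel U deg 90.19 59 0.63
left ends u,v 0.5676 0.2391 0.6894 0.2354 | fit c u,v 0.6245 0.2427 dir rel U deg -0.96 52 0.74
platefar1 ends u,v 0.6605 0.1401 0.6585 -0.0898 | fit c u,v 0.6618 0.02 dir rel U deg -89.98 60 0.58
platefar2 ends u,v 0.6589 0.3036 0.6598 0.2428 | fit c u,v 0.6621 0.2794 dir rel U deg -91.77 48 0.55
```

Run:
```python
import pickle;from h import *
d=pickle.load(open("im6.pkl","rb"));U=np.array([.9732,-.2299]);V=np.array([.2299,.9732])
for n in("top","side"):
    im=d[n]; g=cv2.cvtColor(im["pixels"],cv2.COLOR_RGB2GRAY).astype(np.float32)
    # find pads laterally at u=.672
    us=np.arange(.63,.70,.001)
    def samp(us,vs,z):
        X=np.array([[*(u*U+v*V),z] for u,v in zip(us,vs)]);p=proj(im,X).astype(np.float32)
        return cv2.remap(g,p[:,0][None],p[:,1][None],cv2.INTER_LINEAR)[0]
    vs=np.arange(.14,.255,.003)
    print(n,"lat u=.67",dict(zip((vs*1e3).round().astype(int).tolist(),samp(np.full(len(vs),.67),vs,.039).astype(int).tolist())))
    m=np.mean([samp(us,np.full(len(us),v),.039) for v in(.209,.212,.215,.179,.182,.185)],0)
    print(dict(zip((us*1e3).round().astype(int).tolist(),m.astype(int).tolist())))
    us=np.arange(.645,.68,.001)
    m=np.mean([samp(us,np.full(len(us),v),.033) for v in np.r_[.26:.29:.002,-.05:.08:.003]],0)
    print("plate",dict(zip((us*1e3).round().astype(int).tolist(),m.astype(int).tolist())))
```

```text
top lat u=.67 {140: 181, 143: 181, 146: 180, 149: 178, 152: 206, 155: 238, 158: 243, 161: 243, 164: 243, 167: 243, 170: 242, 173: 226, 176: 171, 179: 144, 182: 142, 185: 155, 188: 208, 191: 240, 194: 243, 197: 243, 200: 243, 203: 240, 206: 210, 209: 157, 212: 144, 215: 144, 218: 169, 221: 228, 224: 242, 227: 243, 230: 243, 233: 244, 236: 244, 239: 240, 242: 219, 245: 189, 248: 181, 251: 181, 254: 181}
{630: 243, 631: 242, 632: 241, 633: 240, 634: 239, 635: 237, 636: 237, 637: 236, 638: 236, 639: 236, 640: 236, 641: 236, 642: 236, 643: 235, 644: 235, 645: 234, 646: 234, 647: 234, 648: 235, 649: 235, 650: 235, 651: 235, 652: 235, 653: 233, 654: 230, 655: 225, 656: 215, 657: 204, 658: 190, 659: 176, 660: 164, 661: 157, 662: 152, 663: 150, 664: 148, 665: 148, 666: 148, 667: 148, 668: 148, 669: 148, 670: 148, 671: 147, 672: 147, 673: 147, 674: 148, 675: 147, 676: 147, 677: 147, 678: 147, 679: 147, 680: 147, 681: 147, 682: 147, 683: 149, 684: 151, 685: 154, 686: 158, 687: 163, 688: 168, 689: 173, 690: 176, 691: 179, 692: 180, 693: 180, 694: 180, 695: 181, 696: 181, 697: 181, 698: 181, 699:
[... 1107 characters left out ...]
, 665: 102, 666: 102, 667: 101, 668: 101, 669: 100, 670: 100, 671: 100, 672: 100, 673: 100, 674: 101, 675: 101, 676: 101, 677: 101, 678: 101, 679: 100, 680: 100, 681: 100, 682: 101, 683: 102, 684: 104, 685: 107, 686: 112, 687: 117, 688: 123, 689: 129, 690: 133, 691: 137, 692: 140, 693: 142, 694: 144, 695: 145, 696: 145, 697: 145, 698: 145, 699: 145}
plate {645: 19, 646: 21, 647: 23, 648: 25, 649: 27, 650: 28, 651: 29, 652: 28, 653: 27, 654: 25, 655: 23, 656: 22, 657: 23, 658: 28, 659: 37, 660: 50, 661: 66, 662: 83, 663: 100, 664: 114, 665: 125, 666: 134, 667: 139, 668: 142, 669: 144, 670: 145, 671: 145, 672: 145, 673: 145, 674: 145, 675: 145, 676: 145, 677: 145, 678: 144, 679: 144, 680: 144}
```

The overhang measures 25.5 mm and the panel is square to within about 0.2°. It needs roughly 4 mm more, so I'll return behind it and push.

>>> servo_tool:
  moves:
    - [-0.015, -0.04, 0, 0, 0, 0, 0.05]
    - [-0.03, -0.09, 0, 0, 0, 0, 0.05]
    - [-0.05, -0.14, 0, 0, 0, 0, 0.05]
    - [-0.07, -0.19, 0.02, 0, 0, 0, 0.05]
    - [-0.09, -0.24, 0.05, 0, 0, 0, 0.05]
    - [-0.103, -0.268, 0.08, 0, 0, 0, 0.05]
    - [-0.103, -0.273, 0.105, 0, 0, 0, 0.05]
    - [-0.103, -0.273, 0.11, 0, 0, 0, 0.05]

```text
time_s: 10.32
position: [0.5661, 0.0682, 0.123]
ee_rot: [-0.0, 0.114, 0.993, 0.0]
contact_force: [0.2, 0.5, 0.3]
opening: 0.0497
```

```bash
python3 look.py 7; python3 -c "
from bench import bot;import numpy as np
w,x,y,z=bot.observe()['ee_rot'];print(np.degrees(np.arctan2(2*(x*y+w*z),1-2*(x*x+z*z))),w,x,y,z, 90-np.degrees(.2322))"
```

```text
10.425 [0.5671 0.0692 0.1243] [ 0.08 -0.    0.15] 0.049737063970430165
u,v 0.536034857114056 0.1976986151104239
13.00369673202226 0.000630696563253144 0.11323506041220019 0.9935679679262225 0.00034121290644005585 76.69591999706229
```

>>> servo_tool:
  moves:
    - [0, 0, 0.01, 0, 0, 0.005, 0.05]
    - [0, 0, 0.018, 0, 0, 0.005, 0.05]
    - [-0.002, 0, 0.0195, 0, 0, 0.005, 0.05]
    - [-0.008, 0, 0.0195, 0, 0, 0.005, 0.05]
    - [-0.014, 0, 0.0195, 0, 0, 0.005, 0.05]
    - [-0.018, 0, 0.0195, 0, 0, 0.005, 0.05]
    - [-0.021, 0, 0.0195, 0, 0, 0.005, 0.05]
    - [-0.0236, 0, 0.0195, 0, 0, 0.005, 0.05]

```text
time_s: 11.42
position: [0.59, 0.0638, 0.1048]
ee_rot: [0.0, 0.116, 0.993, 0.0]
contact_force: [-2.8, 0.6, 2.0]
opening: 0.0502
```

```bash
python3 -c "
from bench import bot;import numpy as np
s=bot.observe();p=np.array(s['position'][:2]);print(s['position'],p@[.9732,-.2299],p@[.2299,.9732])
w,x,y,z=s['ee_rot'];print(np.degrees(np.arctan2(2*(x*y+w*z),1-2*(x*x+z*z))))"
```

```text
[0.59003856 0.06380017 0.10480253] 0.5595578704897389 0.19774018980290142
13.293097090975323
```

Now I'll back off, clear the hand and check.

>>> servo_tool:
  moves:
    - [0.005, 0, 0, 0, 0, 0, 0.05]
    - [0.015, 0, 0, 0, 0, 0, 0.05]
    - [0.02, 0, -0.03, 0, 0, 0, 0.05]
    - [0.025, 0.02, -0.08, 0, 0, 0, 0.05]
    - [0.045, 0.07, -0.12, 0, 0, 0, 0.05]
    - [0.065, 0.12, -0.13, 0, 0, 0, 0.05]
    - [0.085, 0.18, -0.13, 0, 0, 0, 0.05]
    - [0.1, 0.24, -0.13, 0, 0, 0, 0.05]

```text
time_s: 12.42
position: [0.5465, 0.322, 0.2353]
ee_rot: [0.0, 0.116, 0.993, 0.0]
contact_force: [0.2, -0.9, 0.3]
opening: 0.0505
```

>>> servo_tool:
  moves:
    - [0.01, 0.03, 0, 0, 0, 0, 0.05]
    - [0.015, 0.04, 0, 0, 0, 0, 0.05]
    - [0.015, 0.04, 0, 0, 0, 0, 0.05]

```text
time_s: 12.8
position: [0.5404, 0.3642, 0.235]
ee_rot: [0.0, 0.115, 0.993, 0.0]
contact_force: [-0.1, -1.0, -1.5]
opening: 0.0501
```

```bash
python3 look.py 8; python3 meas.py 8 top end:242,51:362,77 rear:329,238:203,211
python3 - <<'E'
import pickle;from h import *
d0=pickle.load(open("im6.pkl","rb"));d=pickle.load(open("im8.pkl","rb"));U=np.array([.9732,-.2299]);V=np.array([.2299,.9732])
for n in("top","side"):
    im=d[n]; g=cv2.cvtColor(im["pixels"],cv2.COLOR_RGB2GRAY).astype(np.float32)
    def samp(us,v,z):
        p=proj(im,np.array([[*(u*U+v*V),z] for u in us])).astype(np.float32)
        return cv2.remap(g,p[:,0][None],p[:,1][None],cv2.INTER_LINEAR)[0]
    us=np.arange(.65,.705,.0005)
    m=np.mean([samp(us,v,.039) for v in(.209,.212,.215,.179,.182,.185)],0)
    hi,mid,out=m[:3].mean(),m[45:60].mean(),m[-4:].mean()
    i=np.argmax(m<(hi+mid)/2); j=60+np.argmax(m[60:]>(mid+out)/2)
    print(n,"pad inner",us[i],"end",us[j])
E
```

```text
12.9 [0.541  0.3631 0.2352] [-0.53 -0.46  0.62] 0.05021204933451148
u,v 0.4430469606164675 0.4777640253685186
end ends u,v 0.6902 0.2404 0.6905 0.1522 | fit c u,v 0.6912 0.1968 dir rel U deg -90.27 54 0.48
rear ends u,v 0.5705 0.1497 0.5695 0.2403 | fit c u,v 0.5697 0.1949 dir rel U deg 89.83 60 0.37
top pad inner 0.6624999999999986 end 0.6914999999999955
side pad inner 0.6629999999999986 end 0.6924999999999953
```

View pics/topz8.png

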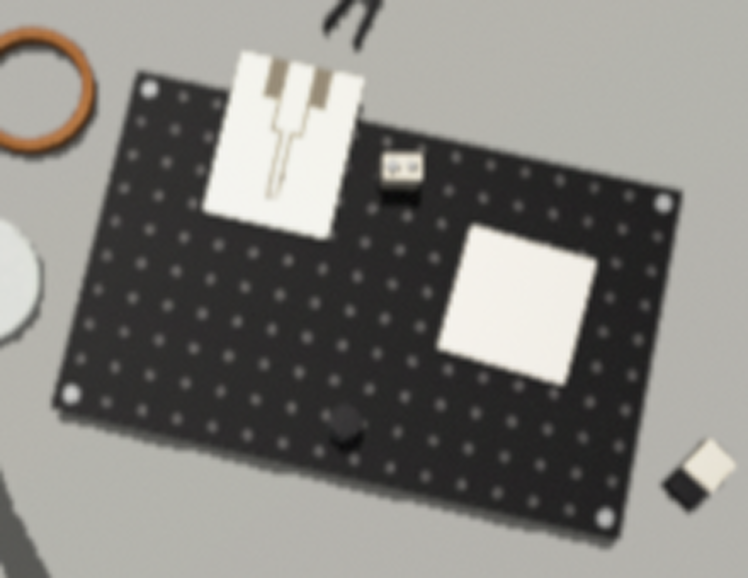

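View pics/sidez8.png

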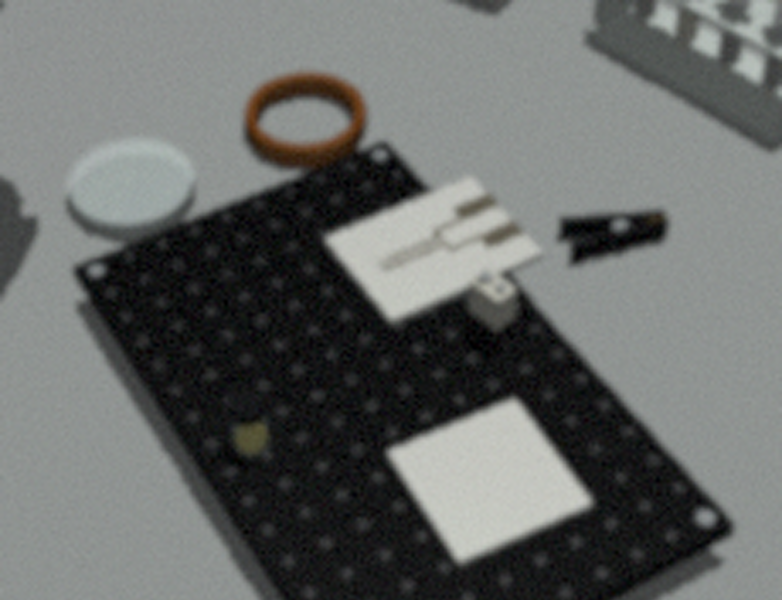

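The panel now sits about 30 mm past the edge and square. The battery, vial, blank, clip and the other items are where they started, and the hand is well clear. I'll hand the job in.

```bash
python3 -c "
from bench import bot;print(bot.close_job())"
```

```text
the job is handed in; nothing more can be done
None
```

I pushed the LED panel's rear edge with both fingertips, set 50 mm apart and about 2 mm above the plate. The panel turned square against them and slid to the far edge. I backed off to measure, nudged it about 4 mm more, then moved the hand clear. The job is handed in at about 13 s.

- **Overhang:** the end edge and pad measurements give 29–30.5 mm. A fit of the whole panel outline in the top view gives 28.7 mm. These differ by less than the 2 mm camera calibration.
- **Squareness:** within about 0.3° in the top view. In the earlier side-view check, before the last nudge, the panel's left edge read 0.96° off, but that fit was noisy and the other edges agreed with square.
- **Other objects:** nothing else had visibly moved in the last pictures. I compared the objects around the plate by eye, not by measurement.
- **Forces:** no more than about 6 N in any reading, the largest when the fingertips briefly touched the plate to find its height.

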